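Refill the dog-biscuit bin

TASK

Refill the biscuit bin on the sideboard: pull its tilt-out front open right to its stop, then tip the scoopful of dog biscuits into the opening so that all four land in the bin. Stand the empty scoop back on the sideboard, right way up, and shut the bin fully. Leave the things in the pull-out tray as they are.

Things in the scene. Friction and masses are not known exactly. Their poses are not given: they have to be found in the camera images.
- bin_case: beech case of the tilt-out bin, fixed, toward the back: 190 deep (x), 250 wide (y), 215 mm high; origin: centre of underside. Its front plane, x = -95 mm, looks to its own -x, toward the robot. The 16 mm top board (underside at z = 199) overhangs that plane by 20 mm, so come at the knob below leaning about 30 to 40 degrees, gripper body toward the robot, fingers pointing forward and down.
- bin (a joint): hinge along the bottom front edge of the bin: 0 = shut, front flush with the case; grows as the top of the front tilts out toward the robot, with a firm stop at 0.65 rad. The hinge is a little stiff (about 0.3 N m), so the bin stays wherever it is left. It may start ajar by up to 0.12 rad.
- bin_hinge (a point): middle of the hinge line: outer bottom edge of the bin front, 18 mm above the sideboard. The frame turns with the bin; at joint 0 x points into the case, y left as the robot sees it, z up. In it the beech front is 14 thick (x = 0 to 14), 216 wide, 176 mm high. Tilting carries a point (x, z) to (x cos q - z sin q, x sin q + z cos q).
- bin_floor (a point): middle of the floor of the open-topped bucket behind the bin front, which turns with it: x = 82, z = 7 mm in the frame of bin_hinge. The bucket inside is 200 wide (y) and 136 mm deep (x = 14 to 150 mm from the hinge); its back is 101 mm high, its side cheeks slope from 161 mm behind the front to 101 mm at the back.
- bin_knob (a point): grip point of the steel knob on the bin front, which turns with the bin: x = -33, y = 0, z = 135 mm in the frame of bin_hinge. The round head is 28 mm across and reaches from 22 to 43 mm out of the face, on a 13 mm neck. At the stop this point is 108 mm nearer the robot than the hinge and 106 mm above the sideboard.
- bin_top_edge (a point): middle of the top edge of the bin front, turning with it: x = 7, y = 0, z = 176 mm in the frame of bin_hinge. At the stop it stands 101 mm in front of the case's front plane and 162 mm above the sideboard; the gap between it and the case is the mouth of the bin, 200 mm wide.
- scoop: flat-bottomed aluminium scoop, loose, 0.2 to 0.35 kg empty, standing level with the biscuits in it, handle roughly toward the robot. Origin: centre of the bowl's underside; x out of its open mouth, y left, z up. Bowl x = -61 to 62 mm, 116 wide, floor 4 thick, back and sides 50 high, sides dropping to 20 mm at the mouth. Biscuits slide out once it is tipped past about 25 degrees.
- scoop_grip (a point): middle of the scoop's wooden handle, at x = -103, z = 40 mm from the scoop's origin. The handle is 74 long (x = -64 to -138), 24 wide (y) and 20 mm high; gripped across its width it may be held with the tool upright or leaning. Whole scoop 200 mm long.
- scoop_lip (a point): middle of the front edge of the scoop's floor, where the pieces slide out: 62 mm ahead of and 4 mm above the scoop's origin
- biscuit1: bone-shaped dog biscuit, rigid, 70 x 32 x 16 mm, about 30 g; origin: centre of its underside, x along its length. Lies at the right in the scoop.
- biscuit2: bone-shaped dog biscuit, rigid, 70 x 32 x 16 mm, about 30 g; origin: centre of its underside, x along its length. Lies in the middle of the scoop.
- biscuit3: bone-shaped dog biscuit, rigid, 70 x 32 x 16 mm, about 30 g; origin: centre of its underside, x along its length. Lies at the left in the scoop.
- biscuit4: bone-shaped dog biscuit, rigid, 70 x 32 x 16 mm, about 30 g; origin: centre of its underside, x along its length. Lies across on top of the other three.
- keybox: steel key box with hinged lid, 90 x 120 x 55 mm, 0.8 kg, an aluminium fern-frond keyring on its lid; in the pull-out tray left of the bin. Origin: centre of underside. Leave alone.
- whistle: plastic whistle, 64 mm long, in the tray; origin under its middle. Leave alone.
- prism: glass prism, 80 mm long, in the tray; origin under its middle. Leave alone.
- yoyo: wooden yo-yo, 58 mm across, lying flat in the tray; origin under its middle. Leave alone.
Not all that is in view belongs to the job. Leave any green look-alike of the biscuit4 alone.

How it is judged:
By the outcome, as a careful person would: the job done as asked, in the order asked, and still so for the second after the job is handed in, with the robot touching nothing.
It also fails if it takes over 64 s, if anything falls off the work surface, if the arm or the gripper's body presses on something with over 40 N, if the wrist force passes 120 N, or if a joint passes its speed limit or range.

ROBOT

A 6-joint arm with a two-finger parallel gripper is mounted at the origin on the work surface. World frame = base frame: x ahead of the robot, y to its left, z up, the work surface at z = 0. Lengths are in m, angles in rad, forces in N, time in s.
With the tool pointing down it reaches from about 0.275 to 0.725 m from the base axis. Payload 15.9 kg.
Tool frame: the origin (TCP) lies on the centre line of the jaws, within the pads' length; the fingertips stand 17 mm ahead of it and the grasp point (between the pads) lies 2 mm behind it; z points along the fingers, y is the line along which they close (so a half turn about z gives the same grasp; the last joint's range is limited). The gripper opens to 85 mm and grips with 20 to 120 N. Pads are 22 mm wide; open, the fingers measure 114 mm over their backs; the gripper's body (76 mm by 85 mm) begins 54 mm behind the grasp point. The pads swing forward as they close: fully open they stand 13 mm farther back than shut.
Start: joints at [1.149, 0.213, -0.034, 1.323, 0, 1.571], TCP at [0.205, 0.456, 0.248] pointing down, gripper open.
Joint ranges: [-2.98, 2.98], [-0.74, 1.72], [-1.14, 1.35], [-2.1, 2.04], [-1.57, 1.44], [-3.14, 3.14]. Speed limits (rad/s): [1.89, 1.89, 2.39, 2.57, 3.14, 3.14].

INTERFACE

Orientations are given as a unit quaternion [w, x, y, z].
In Python, from cell import bot gives the robot as it stands. The module is installed in compiled form; this text tells all that it offers.
- The arm moves only by the shell command python3 -m crank 'ROWS' [OPENING] [FORCE]. ROWS is JSON, a list of rows, each an object with "xyz": the shift along the tool's x, y, z in cm, a list of three; "twist": the turn, a rotation vector about the tool's x, y, z in degrees, a list of three. A call has exactly 5 rows; each row is the pose to reach, as a shift and turn from the pose commanded when the call began, along the tool's axes at that moment; what a row does not reach only later rows make up. A row lasts 1/12 s, in which the tool goes at most 41.7 mm and 7.16 degrees, less where a joint would pass 70% of its speed; a pose out of reach is approached as far as the arm can. A call with a gripper value outside its range is refused whole. OPENING is the closure, from 0 (fully open) to 1 (shut), set as the call begins (- or left out, the last holds). The fingers move at their own pace and stop on an object; FORCE is the grip in N (left out, the last holds). Time passes only in rows, so rows that repeat a pose let the fingers close, or fill a call up. It gives the time, the measured TCP pose, the force, the opening and the grip force at its end, in the units of the state.
- bot.get_state(): the state, without advancing time (a new reading comes with each control period).
- bot.snapshot(name): name is "scene" or "top" or "wrist"; returns a dict with "pixels" (420x560x3 uint8, red, green, blue), "K" (3x3 intrinsics, pixels), "dist" ([k1, k2, p1, p2, k3] as OpenCV has them; the pictures are not rectified), "R" (3x3) and "t" (3): a world point X has camera coordinates R X + t; the wrist camera has in their place "T_tool_cam" (4x4, takes a point from camera to tool coordinates, whose origin is the TCP and whose axes are the flange's). Camera axes: x right, y down, z forward; pixel columns grow to the right and rows downward; lengths in m; the calibration is good to about 2 mm. A picture is of the moment at which its call begins: read the wrist's pose just before it. There is no depth.
- bot.close_job(): hands the job in; it is judged then, once.
The state is a dict: "time_s": time; "joints": joint angles; "qd": joint speeds; "effort": joint torques, N m; "position": TCP position; "orientation": TCP orientation; "force": force on the tool from outside, world axes, zero at the start; "ft_torque": the same for the moment, N m; "finger_gap": opening from 0.0 (shut) to 1.0 (fully open); "gripper_force": force on a finger pad.
Only numpy, scipy, OpenCV 4.12 (cv2) and the standard library are available. Lean on these libraries where they do the work, as an engineer would, in place of code of your own. Each camera call takes 0.05 s, during which the arm holds its last target. There are 200 camera calls.

## Working session

There is one attempt and no reset: what is moved stays moved. The work goes in short steps, Python scripts to look and compute and a shell command to move; the robot and the scene stay as the last step left them, time stands still between calls to the robot, and variables do not carry over. Pictures are saved under pics/ and viewed, at most 10 in all, crops included, and the job is handed in when it is done.

```bash
mkdir -p pics; python3 - <<'E'
from cell import bot
import cv2,numpy as np,pickle
s=bot.get_state();print(s)
d={}
for n in("scene","top"):
    p=bot.snapshot(n);d[n]=p;cv2.imwrite(f"pics/{n}0.png",p["pixels"][:,:,::-1]);print(n,p["K"],p["dist"],p["R"],p["t"])
pickle.dump(d,open("cams.pkl","wb"))
E
```

```text
{'time_s': 0.0, 'joints': array([ 1.14900101e+00,  2.13387566e-01, -3.50731102e-02,  1.32346683e+00,
       -3.36489989e-05,  1.57079366e+00]), 'qd': array([-0.00083794, -0.00029554,  0.00102297, -0.00179453, -0.00163563,
        0.00217806]), 'effort': array([ 4.03066297e-03, -6.86147118e+01,  4.87126064e+01,  1.70026085e-02,
        3.00095489e-04, -2.36143205e-05]), 'position': array([0.20457998, 0.45588672, 0.24779488]), 'orientation': array([-1.01948463e-04,  2.09336410e-01,  9.77843519e-01, -5.56580797e-04]), 'force': array([ 0.34419672, -0.19962502, -0.70743792]), 'ft_torque': array([ 0.0448288 , -0.00048358, -0.02179511]), 'gripper_force': 0.0, 'finger_gap': 1.0021298168601869}
scene [[462.13806061   0.         284.44405022]
 [  0.         462.13806061 215.90517336]
 [  0.           0.           1.        ]] [0.02042278 0.         0.         0.         0.        ] [[-0.83790718  0.5457282  -0.0096068 ]
 [ 0.43176095  0.65194974 -0.62333299]
 [-0.33390724 -0.52644303 -0.78189749]] [ 0.51509275 -0.19846091  1.89626486]
top [[479.62480792   0.         276.56810446]
 [  0.         479.62480792 203.65426929]
 [  0.           0.           1.        ]] [0.00612098 0.         0.         0.         0.        ] [[ 0.0214763  -0.99956282  0.02032094]
 [-0.99041718 -0.02404463 -0.13599876]
 [ 0.13642792 -0.01720546 -0.99050058]] [-0.01129975  0.64322224  1.31638373]
```

View pics/scene0.png

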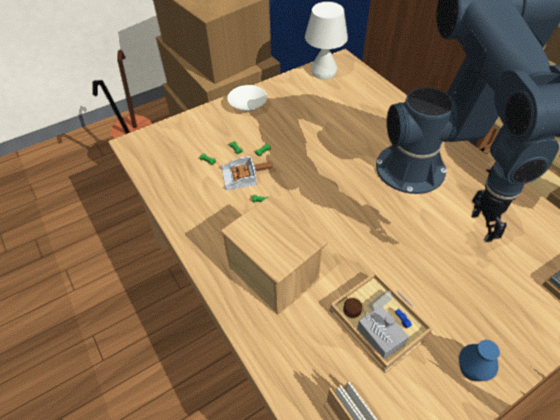

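View pics/top0.png

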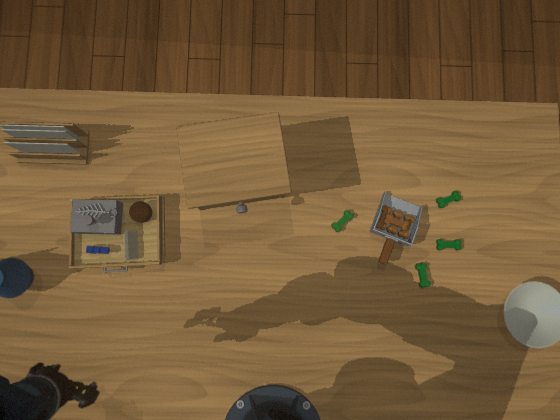

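Top view: the bin's top board has corners at about (178,126), (279,113), (290,193) and (188,208), with the knob at (241,208). The scoop bowl is at (398,220) and its handle end at (384,263). I'll enlarge both.

```bash
cat > h.py <<'E'
import cv2,numpy as np,pickle
from scipy.spatial.transform import Rotation as Ro
C=pickle.load(open("cams.pkl","rb"))
def ray(cam,uv,z):
    c=C[cam];p=cv2.undistortPoints(np.array([[uv]],float),c["K"],c["dist"])[0,0]
    d=c["R"].T@np.array([p[0],p[1],1]);o=-c["R"].T@c["t"]
    return o+d*(z-o[2])/d[2]
def proj(cam,X):
    c=C[cam];return cv2.projectPoints(np.atleast_2d(np.array(X,float)),cv2.Rodrigues(c["R"])[0],c["t"],c["K"],c["dist"])[0][:,0]
E
python3 - <<'E'
from h import *
im=C["top"]["pixels"][:,:,::-1]
a=cv2.resize(im[100:225,170:300],None,fx=4.0,fy=4.0,interpolation=cv2.INTER_CUBIC)[:, :]
b=cv2.resize(im[180:280,350:420+10],None,fx=5,fy=5,interpolation=cv2.INTER_CUBIC)
a=cv2.resize(im[105:225,175:300],None,fx=3.2,fy=3.2,interpolation=cv2.INTER_CUBIC) # 400x384
b=cv2.resize(im[185:275,362:428],None,fx=6,fy=6,interpolation=cv2.INTER_CUBIC) # 396x540
o=np.zeros((540,796,3),np.uint8);o[:384,:400]=a;o[:540,400:]=b
cv2.imwrite("pics/crop0.png",o)
E
```

```text
(no output)
```

View pics/crop0.png

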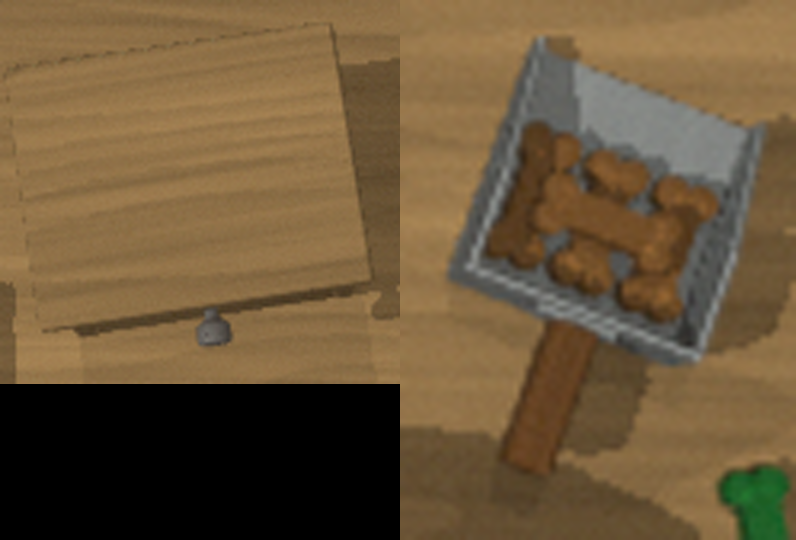

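```bash
python3 - <<'E'
from h import *
A=lambda u,v:((u+.5)/3.2-.5+175,(v+.5)/3.2-.5+105)
B=lambda u,v:((u-400+.5)/6-.5+362,(v+.5)/6-.5+185)
c=[ray("top",A(*p),.215) for p in [(5,72),(331,23),(371,279),(42,331)]]
for p in c: print(p.round(4))
print("sizes",[np.linalg.norm(c[i]-c[(i+1)%4]).round(4) for i in range(4)])
m=np.mean(c,0); yl=((c[0]-c[1])+(c[3]-c[2]));xd=((c[0]-c[3])+(c[1]-c[2]))
print("yaw from width",np.degrees(np.arctan2(-yl[0],yl[1])),"depth",np.degrees(np.arctan2(xd[1],xd[0])))
yaw=np.arctan2(-yl[0],yl[1]);ex=np.array([np.cos(yaw),np.sin(yaw)]);ey=np.array([-ex[1],ex[0]])
# front plane: overhang centre +20-105 => -85 from board centre
h=m[:2]-85e-3*ex;print("hinge",h,"yaw",yaw)
k=ray("top",A(213,330),.153);print("knob",k,"in hinge frame",(k[:2]-h)@ex,(k[:2]-h)@ey)
for z,ps in((.05,[(455,275),(700,360),(528,465),(570,325),(503,460),(553,472)]),(.02,[(540,40),(762,128)])):
  for p in ps: print(z,p,ray("top",B(*p),z).round(4))
E
```

```text
[0.8082 0.2634 0.215 ]
[0.8555 0.0076 0.215 ]
[ 0.6503 -0.0279  0.215 ]
[0.6034 0.2249 0.215 ]
sizes [np.float64(0.2602), np.float64(0.2083), np.float64(0.257), np.float64(0.2083)]
yaw from width 10.487775008715683 depth 10.227440727127119
hinge [0.64574982 0.10152712] yaw 0.18304620511046565
knob [0.615248  0.0969762 0.153    ] in hinge frame -0.03082063818023134 0.0010772269248511034
0.05 (455, 275) [ 0.573 -0.263  0.05 ]
0.05 (700, 360) [ 0.5358 -0.3778  0.05  ]
0.05 (528, 465) [ 0.4852 -0.2966  0.05  ]
0.05 (570, 325) [ 0.5508 -0.3169  0.05  ]
0.05 (503, 460) [ 0.4873 -0.2849  0.05  ]
0.05 (553, 472) [ 0.4823 -0.3082  0.05  ]
0.02 (540, 40) [ 0.6907 -0.3115  0.02  ]
0.02 (762, 128) [ 0.6502 -0.4189  0.02  ]
```

```bash
cat >> h.py <<'E'
H=np.array([.6457,.1015,.018]);YB=.1815
def bp(x,z,q=0,y=0):   # point in bin_hinge frame -> world
    a,b=x*np.cos(q)-z*np.sin(q),x*np.sin(q)+z*np.cos(q)
    return H+np.array([a*np.cos(YB)-y*np.sin(YB),a*np.sin(YB)+y*np.cos(YB),b])
def tool(yaw,lean):    # tool y left, z forward-down leaning 'lean' deg forward of vertical
    return Ro.from_euler('z',yaw)*Ro.from_matrix([[-1,0,0],[0,1,0],[0,0,-1]])*Ro.from_euler('y',-lean,degrees=True)
def go(p,R,prev=None): # print shift cm and twist deg from prev (p,R) or the state
    if prev is None:
        from cell import bot
        s=bot.get_state();p0=s["position"];R0=Ro.from_quat(np.roll(s["orientation"],-1))
    else:p0,R0=prev
    d=R0.inv().apply(p-p0)*100;t=(R0.inv()*R).as_rotvec(degrees=True)
    print("xyz",d.round(2),"twist",t.round(2),"|d|cm",np.linalg.norm(d).round(1),"|t|",np.linalg.norm(t).round(1));return p,R
E
python3 - <<'E'
from h import *
R=tool(YB,40);print(R.apply([0,0,1]),R.apply([0,1,0]),R.apply([1,0,0]))
g=bp(-.033,.135);print(g)
pre=g-R.apply([0,0,.10])
from cell import bot
s=bot.get_state();a=(s["position"],Ro.from_quat(np.roll(s["orientation"],-1)))
from scipy.spatial.transform import Slerp
Rm=Slerp([0,1],Ro.concatenate([a[1],R]))([.5])[0]
b=go((a[0]+pre)/2+[0,0,.03],Rm,a);b=go(pre,R,b);print(pre)
E
```

```text
[ 0.63222921  0.11602647 -0.76604444] [-1.80505137e-01  9.83574042e-01 -6.93889390e-18] [-0.75346143 -0.13827496 -0.64278761]
[0.61324206 0.09554333 0.153     ]
xyz [-23.37  -9.9   -2.08] twist [ -6.06 -19.39 -16.56] |d|cm 25.5 |t| 26.2
xyz [-17.17 -16.58   9.48] twist [ -6.06 -19.39 -16.56] |d|cm 25.7 |t| 26.2
[0.55001914 0.08394068 0.22960444]
```

```bash
python3 -m crank '[{"xyz":[-4,-2,-0.4],"twist":[-1.2,-3.9,-3.3]},{"xyz":[-8,-3.5,-0.8],"twist":[-2.4,-7.8,-6.6]},{"xyz":[-12,-5,-1.2],"twist":[-3.6,-11.6,-9.9]},{"xyz":[-16,-6.5,-1.6],"twist":[-4.8,-15.5,-13.2]},{"xyz":[-19,-8,-2],"twist":[-6,-19.4,-16.6]}]' 0 60
python3 - <<'E'
from h import *
R=tool(YB,40);g=bp(-.033,.135);go(g-R.apply([0,0,.10]),R)
E
```

```text
time_s: 0.52
position: [0.3465, 0.304, 0.2683]
orientation: [0.177, 0.062, 0.982, 0.015]
force: [1.1, -0.2, -0.4]
finger_gap: 0.996
gripper_force: 0.0
xyz [-20.38 -19.66  10.56] twist [ -6.08 -19.19 -16.32] |d|cm 30.2 |t| 25.9
```

```bash
python3 -m crank '[{"xyz":[-2.6,-2.5,1.2],"twist":[-1.2,-3.8,-3.2]},{"xyz":[-5.2,-5,2.5],"twist":[-2.4,-7.6,-6.4]},{"xyz":[-7.7,-7.5,3.8],"twist":[-3.6,-11.5,-9.8]},{"xyz":[-10.2,-10,5.1],"twist":[-4.8,-15.3,-13]},{"xyz":[-12.8,-12.3,6.5],"twist":[-6.1,-19.2,-16.3]}]'
python3 - <<'E'
from h import *
R=tool(YB,40);g=bp(-.033,.135);go(g-R.apply([0,0,.10]),R)
E
```

```text
time_s: 0.93
position: [0.4717, 0.1667, 0.2451]
orientation: [0.34, -0.084, 0.936, 0.031]
force: [1.7, 2.3, -0.7]
finger_gap: 0.996
gripper_force: 0.0
xyz [-3.78 -9.55  5.18] twist [-0.   -0.02 -0.12] |d|cm 11.5 |t| 0.1
```

```bash
python3 -m crank '[{"xyz":[-0.9,-2.4,1.3],"twist":[0,0,0]},{"xyz":[-1.9,-4.8,2.6],"twist":[0,0,0]},{"xyz":[-2.8,-7.2,3.9],"twist":[0,0,0]},{"xyz":[-3.8,-9.5,5.2],"twist":[0,0,0]},{"xyz":[-3.8,-9.5,5.2],"twist":[0,0,0]}]'
python3 - <<'E'
from h import *
from cell import bot
R=tool(YB,40);g=bp(-.033,.135);go(g,R)
s=bot.get_state();p=bot.snapshot("wrist")
T=np.array(p["T_tool_cam"]);Rt=Ro.from_quat(np.roll(s["orientation"],-1)).as_matrix()
W=np.eye(4);W[:3,:3]=Rt;W[:3,3]=s["position"];M=np.linalg.inv(W@T)
C["wrist"]=dict(K=p["K"],dist=p["dist"],R=M[:3,:3],t=M[:3,3],pixels=p["pixels"]);pickle.dump(C,open("cams.pkl","wb"))
print(proj("wrist",[g,bp(0,.176),bp(0,0),bp(-.043,.135)]),T)
cv2.imwrite("pics/w1.png",p["pixels"][:,:,::-1])
E
```

```text
time_s: 1.35
position: [0.5515, 0.0826, 0.2278]
orientation: [0.338, -0.081, 0.937, 0.031]
force: [-0.7, 0.4, -0.3]
finger_gap: 1.0
gripper_force: 0.0
xyz [-0.08  0.18  9.78] twist [-0.15 -0.34 -0.5 ] |d|cm 9.8 |t| 0.6
[[281.46186388 220.58721689]
 [281.95465702 290.97466975]
 [280.49052448 122.17079113]
 [281.44008848 213.34942376]] [[-1.86084811e-04 -9.47108847e-01 -3.20912444e-01  8.13258738e-02]
 [ 9.99999629e-01  9.38226140e-05 -8.56760075e-04 -8.16644792e-05]
 [ 8.41553891e-04 -3.20912484e-01  9.47108478e-01 -1.25063043e-01]
 [ 0.00000000e+00  0.00000000e+00  0.00000000e+00  1.00000000e+00]]
```

View pics/w1.png

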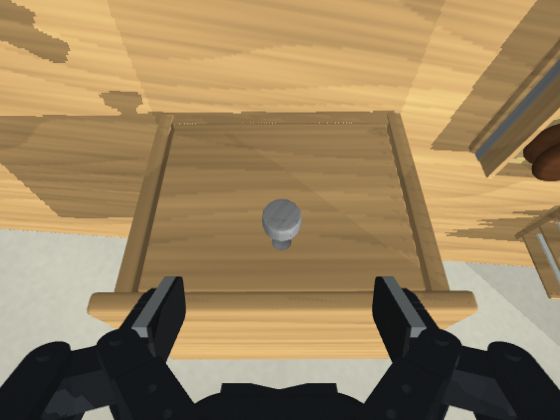

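The wrist view shows the knob head at (281,219) against the predicted (281,220), and the front's bottom edge at row 122, also as predicted. The bin pose is confirmed and it is practically shut. I'll advance and grip.

```bash
python3 -m crank '[{"xyz":[0,0.1,2.5],"twist":[0,0,0]},{"xyz":[0,0.2,5],"twist":[0,0,0]},{"xyz":[0,0.2,7.5],"twist":[0,0,0]},{"xyz":[0,0.2,9.7],"twist":[0,0,0]},{"xyz":[0,0.2,9.7],"twist":[0,0,0]}]'
python3 -m crank '[{"xyz":[0,0,0],"twist":[0,0,0]},{"xyz":[0,0,0],"twist":[0,0,0]},{"xyz":[0,0,0],"twist":[0,0,0]},{"xyz":[0,0,0],"twist":[0,0,0]},{"xyz":[0,0,0],"twist":[0,0,0]}]' 1 50
python3 - <<'E'
from h import *
from cell import bot
s=bot.get_state();p0=s["position"];R0=Ro.from_quat(np.roll(s["orientation"],-1));print(p0-bp(-.033,.135))
off=p0-bp(-.033,.135)
for k in range(1,11):
    q=.068*k
    go(bp(-.033,.135,q)+off,tool(YB,40+2.4*k),(p0,R0))
E
```

```text
time_s: 1.82
position: [0.6096, 0.0998, 0.1501]
orientation: [0.336, -0.083, 0.938, 0.032]
force: [-0.9, -0.5, -0.8]
finger_gap: 0.999
gripper_force: 0.0
time_s: 2.23
position: [0.6107, 0.0956, 0.1554]
orientation: [0.339, -0.08, 0.937, 0.028]
force: [-30.1, -41.8, 32.4]
finger_gap: 0.304
gripper_force: 48.2
[-2.58064462e-03  5.69252284e-05  2.44018183e-03]
xyz [ 0.86 -0.01 -0.39] twist [-0.52 -2.6  -0.44] |d|cm 0.9 |t| 2.7
xyz [ 1.75 -0.02 -0.71] twist [-0.53 -5.   -0.43] |d|cm 1.9 |t| 5.0
xyz [ 2.66 -0.03 -0.98] twist [-0.54 -7.4  -0.42] |d|cm 2.8 |t| 7.4
xyz [ 3.58 -0.04 -1.18] twist [-0.55 -9.8  -0.41] |d|cm 3.8 |t| 9.8
xyz [ 4.51 -0.05 -1.32] twist [ -0.56 -12.2   -0.4 ] |d|cm 4.7 |t| 12.2
xyz [ 5.45 -0.06 -1.4 ] twist [ -0.56 -14.6   -0.38] |d|cm 5.6 |t| 14.6
xyz [ 6.4  -0.06 -1.41] twist [ -0.57 -17.    -0.37] |d|cm 6.6 |t| 17.0
xyz [ 7.34 -0.07 -1.36] twist [ -0.58 -19.4   -0.36] |d|cm 7.5 |t| 19.4
xyz [ 8.28 -0.08 -1.24] twist [ -0.59 -21.8   -0.35] |d|cm 8.4 |t| 21.8
xyz [ 9.21 -0.08 -1.06] twist [ -0.6  -24.2   -0.34] |d|cm 9.3 |t| 24.2
```

```bash
python3 -m crank '[{"xyz":[-0.1,-0.1,-0.1],"twist":[0,0,0]},{"xyz":[-0.2,-0.2,-0.2],"twist":[0,0,0]},{"xyz":[-0.3,-0.35,-0.3],"twist":[0,0,0]},{"xyz":[-0.3,-0.35,-0.3],"twist":[0,0,0]},{"xyz":[-0.3,-0.35,-0.3],"twist":[0,0,0]}]'
```

```text
time_s: 2.65
position: [0.6089, 0.0948, 0.1555]
orientation: [0.335, -0.082, 0.938, 0.031]
force: [7.3, 0.5, -22.0]
finger_gap: 0.3
gripper_force: 52.8
```

```bash
python3 -m crank '[{"xyz":[0.86,0,-0.39],"twist":[0,-2.4,0]},{"xyz":[1.75,0,-0.71],"twist":[0,-4.8,0]},{"xyz":[2.66,0,-0.98],"twist":[0,-7.2,0]},{"xyz":[3.58,0,-1.18],"twist":[0,-9.6,0]},{"xyz":[4.51,0,-1.32],"twist":[0,-12,0]}]'
python3 - <<'E'
from h import *
from cell import bot
from scipy.optimize import minimize
s=bot.get_state();p0=s["position"];R0=Ro.from_quat(np.roll(s["orientation"],-1))
q0=minimize(lambda q:np.sum((bp(-.033,.135,q[0])-p0)**2),[.3]).x[0];off=p0-bp(-.033,.135,q0);print(q0,off,s["force"])
for k in range(1,6):
    go(bp(-.033,.135,q0+(.65-q0)/5*k)+off,tool(YB,52+2.*k),(p0,R0))
E
```

```text
time_s: 3.07
position: [0.5668, 0.0875, 0.1379]
orientation: [0.433, -0.078, 0.897, 0.04]
force: [39.1, 3.3, -46.1]
finger_gap: 0.302
gripper_force: 52.4
0.34964814801187444 [-0.00291865 -0.00010544  0.00432327] [ 39.10764814   3.34820747 -46.09496373]
xyz [ 0.8  -0.01 -0.23] twist [-0.14 -2.39 -0.38] |d|cm 0.8 |t| 2.4
xyz [ 1.62 -0.01 -0.41] twist [-0.14 -4.39 -0.37] |d|cm 1.7 |t| 4.4
xyz [ 2.44 -0.02 -0.55] twist [-0.15 -6.39 -0.37] |d|cm 2.5 |t| 6.4
xyz [ 3.27 -0.02 -0.63] twist [-0.16 -8.39 -0.37] |d|cm 3.3 |t| 8.4
xyz [ 4.1  -0.03 -0.67] twist [ -0.16 -10.39  -0.37] |d|cm 4.2 |t| 10.4
```

```bash
python3 -m crank '[{"xyz":[0.8,0,0.0],"twist":[0,-2,0]},{"xyz":[1.6,0,-0.1],"twist":[0,-4,0]},{"xyz":[2.4,0,-0.2],"twist":[0,-6,0]},{"xyz":[3.2,0,-0.3],"twist":[0,-8,0]},{"xyz":[3.9,0,-0.3],"twist":[0,-10,0]}]'
python3 - <<'E'
from h import *
from cell import bot
from scipy.optimize import minimize
s=bot.get_state();p0=s["position"];R0=Ro.from_quat(np.roll(s["orientation"],-1))
q0=minimize(lambda q:np.sum((bp(-.033,.135,q[0])-p0)**2),[.3]).x[0];off=p0-bp(-.033,.135,q0);print(q0,off)
E
```

```text
time_s: 3.48
position: [0.6089, 0.0946, 0.1543]
orientation: [0.49, -0.079, 0.867, 0.049]
force: [-11.9, 28.4, 19.1]
finger_gap: 0.298
gripper_force: 63.6
0.02857090242507179 [-0.00058695 -0.00029522  0.00229458]
```

```bash
python3 - <<'E'
from h import *
from cell import bot
s=bot.get_state()
for k in("time_s","joints","qd","effort","position","force","ft_torque","finger_gap"):print(k,np.round(s[k],3))
p=bot.snapshot("wrist");cv2.imwrite("pics/w2.png",p["pixels"][:,:,::-1])
s=bot.get_state();print(s["time_s"],s["position"],s["qd"].round(3))
E
```

```text
time_s 3.483
joints [ 0.127  0.093 -1.132 -0.682  0.055 -0.023]
qd [-0.014  0.465 -0.002 -0.86   0.054  0.008]
effort [-18.015 -41.608  29.782  -1.697  -9.075  -0.167]
position [0.609 0.095 0.154]
force [-11.935  28.367  19.108]
ft_torque [ 3.327 -0.734  4.905]
finger_gap 0.298
3.5333 [0.6100223  0.09477078 0.15409191] [ 0.004 -0.035  0.019  0.095 -0.013  0.001]
```

View pics/w2.png

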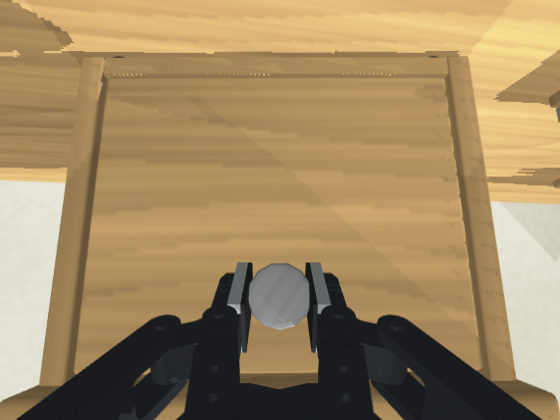

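The wrist view shows the knob at (280,295), still in the jaws, with the bin shut again. J3 hit its -1.14 limit because the lean was too great. I'll go back to a lean of about 36° and fit the arm's planar kinematics.

```bash
cat > lg.py <<'E'
from h import *
from cell import bot
import json,sys
s=bot.get_state();p0=s["position"];R0=Ro.from_quat(np.roll(s["orientation"],-1))
z=R0.apply([0,0,1]);print("t",round(s["time_s"],2),"pos",p0.round(4),"yaw",np.degrees(np.arctan2(-R0.apply([0,1,0])[0],R0.apply([0,1,0])[1])).round(1),"lean",np.degrees(np.arctan2(np.hypot(z[0],z[1])*np.sign(z[0]),-z[2])).round(1),"j",s["joints"].round(3),"F",s["force"].round(1),"gap",round(s["finger_gap"],3))
open("log.txt","a").write(json.dumps([list(s["joints"]),list(p0),list(s["orientation"])])+"\n")
E
python3 lg.py
python3 -m crank '[{"xyz":[0,0,0],"twist":[0,5,0]},{"xyz":[0,0,0],"twist":[0,10,0]},{"xyz":[0,0,0],"twist":[0,15,0]},{"xyz":[0,0,0],"twist":[0,20,0]},{"xyz":[0,0,0],"twist":[0,22,0]}]' | tail -3; python3 lg.py
```

```text
t 3.53 pos [0.61   0.0948 0.1541] yaw 10.7 lean 59.1 j [ 0.127  0.097 -1.132 -0.689  0.055 -0.023] F [-12.7  23.6  36.7] gap 0.3
force: [7.7, 24.6, -8.0]
finger_gap: 0.298
gripper_force: 63.1
t 3.95 pos [0.6098 0.0948 0.1521] yaw 10.6 lean 39.4 j [ 0.135  0.041 -0.767  0.078  0.039 -0.032] F [ 7.7 24.6 -8. ] gap 0.298
```

```bash
cat > kin.py <<'E'
from h import *
import json
from scipy.optimize import least_squares
D=[[[1.149001,.213388,-.035073,1.323467,0,1.5708],[.20458,.45589,.24779]]]+[json.loads(l)[:2] for l in open("log.txt")]
def fk(v,j):
    L1,L2,L3,h,a=v;p2=j[1]-j[2];p=p2+j[3]
    return np.array([a+L1*np.sin(j[1])+L2*np.cos(p2)+L3*np.cos(p),h+L1*np.cos(j[1])-L2*np.sin(p2)-L3*np.sin(p)])
def res(v): return np.concatenate([(fk(v,j)-[np.hypot(p[0],p[1]),p[2]])*1000 for j,p in D]+[(np.array(v)-[.4,.4,.5,.3,0])*[3,3,3,3,30]])
if __name__=="__main__":
    f=least_squares(res,[.4,.4,.5,.3,0]);print(f.x,f.fun[:2*len(D)].round(1))
E
python3 kin.py
```

```text
[ 0.58359129  0.52119403  0.57879934  0.37985046 -0.1241445 ] [  4.3  -4.6 -13.6  18.    9.5 -13.5]
```

```bash
python3 -m crank '[{"xyz":[0.9,0.2,-0.4],"twist":[0,0.5,0]},{"xyz":[1.7,0.2,-0.6],"twist":[0,1,0]},{"xyz":[2.6,0.2,-0.9],"twist":[0,2,0]},{"xyz":[3.4,0.2,-1],"twist":[0,3,0]},{"xyz":[3.4,0.2,-1],"twist":[0,3,0]}]' | tail -3; python3 lg.py; python3 kin.py
```

```text
force: [-17.3, 7.6, 33.2]
finger_gap: 0.302
gripper_force: 68.7
t 4.37 pos [0.578  0.0893 0.138 ] yaw 10.4 lean 36.5 j [ 0.137  0.011 -0.799  0.124  0.033 -0.032] F [-17.3   7.6  33.2] gap 0.302
[ 0.50506209  0.48240477  0.53554237  0.40327162 -0.06865844] [  5.6  -5.1 -15.9  22.1   7.5  -7.    2.8 -10. ]
```

```bash
python3 -m crank '[{"xyz":[1,0,-0.2],"twist":[0,0,0]},{"xyz":[2,0,-0.4],"twist":[0,0,0]},{"xyz":[3,0,-0.3],"twist":[0,0,0]},{"xyz":[3.6,0,-0.3],"twist":[0,0,0]},{"xyz":[3.6,0,-0.3],"twist":[0,0,0]}]' | tail -3; python3 lg.py; python3 kin.py
```

```text
force: [9.1, 12.5, -10.3]
finger_gap: 0.299
gripper_force: 61.5
t 4.78 pos [0.5451 0.0835 0.1149] yaw 10.4 lean 36.1 j [ 0.133 -0.018 -0.897  0.061  0.035 -0.034] F [  9.1  12.5 -10.3] gap 0.299
[ 0.44716528  0.45737359  0.50709119  0.42380294 -0.03166864] [  6.1  -6.5 -17.3  23.2   6.9  -4.2   5.   -6.3  -0.6  -6.1]
```

```bash
python3 -m crank '[{"xyz":[0.5,0,0],"twist":[0,0,0]},{"xyz":[1,0,0.1],"twist":[0,0,0]},{"xyz":[1.5,0,0.2],"twist":[0,0,0]},{"xyz":[1.9,0,0.3],"twist":[0,0,0]},{"xyz":[1.9,0,0.3],"twist":[0,0,0]}]' | tail -3; python3 lg.py; python3 - <<'E'
from h import *
from scipy.optimize import minimize
import json
p0=np.array(json.loads(open("log.txt").readlines()[-1])[1])
q0=minimize(lambda q:np.sum((bp(-.033,.135,q[0])-p0)**2),[.3]).x[0];print(q0,p0-bp(-.033,.135,q0))
E
```

```text
force: [19.8, 14.4, -9.9]
finger_gap: 0.298
gripper_force: 60.1
t 5.2 pos [0.5343 0.0815 0.1036] yaw 10.4 lean 36.4 j [ 0.132 -0.02  -0.942  0.014  0.036 -0.036] F [19.8 14.4 -9.9] gap 0.298
0.6837858819909507 [-2.37466002e-03  3.81805047e-05  1.75825052e-03]
```

```bash
python3 -m crank '[{"xyz":[0,0,0],"twist":[0,0,0]},{"xyz":[0,0,0],"twist":[0,0,0]},{"xyz":[0,0,0],"twist":[0,0,0]},{"xyz":[0,0,0],"twist":[0,0,0]},{"xyz":[0,0,0],"twist":[0,0,0]}]' 0 60 | tail -3
python3 -m crank '[{"xyz":[0,0,-1.5],"twist":[0,0,0]},{"xyz":[0,0,-4],"twist":[0,1,0]},{"xyz":[0,0,-7],"twist":[0,4,0]},{"xyz":[0,0,-10],"twist":[0,8,0]},{"xyz":[0,0,-13],"twist":[0,13,0]}]' | tail -3
python3 lg.py; python3 - <<'E'
from h import *
from kin import D
from scipy.optimize import least_squares
def fk(v,j):
    L1,L2,L3,h,e,a=v;p2=j[1]-j[2];p=p2+j[3]
    return np.array([a+L1*np.sin(j[1])+L2*np.cos(p2)+e*np.sin(p2)+L3*np.cos(p),h+L1*np.cos(j[1])-L2*np.sin(p2)+e*np.cos(p2)-L3*np.sin(p)])
P=[.4,.4,.4,.3,0,0]
r=lambda v:np.concatenate([(fk(v,j)-[p[0]*np.cos(j[0])+p[1]*np.sin(j[0]),p[2]])*1000 for j,p in D]+[(v-P)*[2,2,2,2,4,10]])
f=least_squares(r,P);print(f.x,f.fun[:-6].round(1))
s=np.array([.5156,-.3085,.04]);
E
```

```text
force: [-0.7, 0.8, 0.0]
finger_gap: 0.982
gripper_force: 0.0
force: [1.9, 1.1, -0.2]
finger_gap: 0.998
gripper_force: 0.0
t 6.03 pos [0.4662 0.0673 0.1934] yaw 10.2 lean 25.5 j [ 0.126 -0.194 -0.697  0.623  0.028 -0.045] F [ 1.9  1.1 -0.2] gap 0.998
[4.85641631e-01 3.92950154e-01 4.38260796e-01 2.44093877e-01
 6.60368344e-02 2.29785878e-04] [ 0.   0.   0.1  0.  -0.  -0.  -0.1  0.  -0.1  0.  -0.1  0.   0.1 -0. ]
```

```bash
cat > ik.py <<'E'
from h import *
L1,L2,L3,h,e=.48564,.39295,.43826,.24409,.06604
lo=[-.74,-1.14,-2.1];hi=[1.72,1.35,2.04]
def ik(p,lean):
    P=np.radians(90-lean);r=np.hypot(p[0],p[1])-L3*np.cos(P);z=p[2]-h+L3*np.sin(P)
    F=np.hypot(L2,e);d=np.hypot(r,z)
    # forearm vec angle above horizontal = b - p2, b=atan2(e,L2)
    c=(d*d-L1*L1-F*F)/(2*L1*F)
    if abs(c)>1:return None
    k=np.arccos(c) # bend down
    th=np.arctan2(z,r)+np.arctan2(F*np.sin(k),L1+F*np.cos(k))
    j2=np.pi/2-th;p2=np.arctan2(e,L2)-(th-k);j3=j2-p2;j4=P-p2
    j=np.array([j2,j3,j4]);return j.round(2),bool(np.all(j>np.array(lo)+.03)and np.all(j<np.array(hi)-.03))
def grip_pose(lx,lz,pitch,yaw=YB,y=0): # grip world pos for lip at hinge-frame x=lx, world z=lz, nose-down pitch deg
    lip=bp(lx,lz-.018,0,y);a=np.radians(pitch);ex=np.array([np.cos(yaw),np.sin(yaw),0])
    # grip relative to lip in scoop frame: x=-.165,z=.036
    x,z=-.165,.036
    return lip+ex*(x*np.cos(a)+z*np.sin(a))+np.array([0,0,-x*np.sin(a)+z*np.cos(a)])
E
python3 - <<'E'
from ik import *
for lean in(0,10,20,30,40):
    print(lean,"pick",ik([.5156,-.3085,.04],lean),"above",ik([.5156,-.3085,.26],lean))
    for pt in(0,20,45,60): print("   ",pt,ik(grip_pose(-.065,.185,pt),lean-pt),grip_pose(-.065,.185,pt).round(3))
E
```

```text
0 pick (array([ 0.53, -0.11,  0.92]), True) above (array([0.43, 0.3 , 1.44]), True)
    0 (array([ 0.06, -0.28,  1.23]), True) [0.419 0.06  0.221]
    20 (array([0.42, 0.25, 1.75]), True) [0.441 0.064 0.275]
    45 None [0.492 0.073 0.327]
    60 None [0.531 0.081 0.346]
10 pick (array([ 0.41, -0.34,  0.65]), True) above (array([0.26, 0.04, 1.18]), True)
    0 (array([-0.09, -0.45,  1.04]), True) [0.419 0.06  0.221]
    20 (array([0.26, 0.07, 1.56]), True) [0.441 0.064 0.275]
    45 (array([0.87, 1.04, 2.35]), False) [0.492 0.073 0.327]
    60 None [0.531 0.081 0.346]
20 pick (array([ 0.3 , -0.56,  0.36]), True) above (array([ 0.12, -0.19,  0.92]), True)
    0 (array([-0.24, -0.62,  0.85]), True) [0.419 0.06  0.221]
    20 (array([ 0.1 , -0.1 ,  1.37]), True) [0.441 0.064 0.275]
    45 (array([0.65, 0.73, 2.08]), False) [0.492 0.073 0.327]
    60 None [0.531 0.081 0.346]
30 pick (array([ 0.24, -0.77,  0.04]), True) above (array([-0.01, -0.41,  0.65]), True)
    0 (array([-0.39, -0.79,  0.64]), True) [0.419 0.06  0.221]
    20 (array([-0.06, -0.28,  1.17]), True) [0.441 0.064 0.275]
    45 (array([0.47, 0.49, 1.85]), True) [0.492 0.073 0.327]
    60 None [0.531 0.081 0.346]
40 pick (array([ 0.23, -0.96, -0.32]), True) above (array([-0.12, -0.62,  0.37]), True)
    0 (array([-0.52, -0.96,  0.43]), True) [0.419 0.06  0.221]
    20 (array([-0.21, -0.46,  0.97]), True) [0.441 0.064 0.275]
    45 (array([0.29, 0.27, 1.63]), True) [0.492 0.073 0.327]
    60 (array([0.71, 0.91, 2.13]), False) [0.531 0.081 0.346]
```

```bash
python3 - <<'E'
from ik import *
from cell import bot
ys=np.radians(-19);g=np.array([.5156,-.3085,.041]);R=tool(ys,40);pre=g-R.apply([0,0,.12])
s=bot.get_state();a=(s["position"],Ro.from_quat(np.roll(s["orientation"],-1)))
m=go((a[0]+pre)/2+[.0,0,.04],tool((YB+ys)/2,33),a);m=go(pre,R,m);go(g,R,m)
print(ik((a[0]+pre)/2+[.02,0,.04],33),ik(pre,40),pre, ray("top",(423,275),.01),ray("top",(343,220),.01))
E
```

```text
xyz [  3.39 -17.04  -2.81] twist [ 7.39 -7.5  12.54] |d|cm 17.6 |t| 16.4
xyz [  3.7  -17.57   5.97] twist [ 8.75 -6.96 11.82] |d|cm 18.9 |t| 16.3
xyz [-0. -0. 12.] twist [0. 0. 0.] |d|cm 12.0 |t| 0.0
(array([-0.26, -0.79,  0.46]), True) (array([-0.12, -0.99,  0.  ]), True) [ 0.44266788 -0.28338746  0.13292533] [ 0.4518727  -0.42118884  0.01      ] [ 0.60480749 -0.19100869  0.01      ]
```

```bash
python3 -m crank '[{"xyz":[0.7,-3.4,-0.6],"twist":[1.5,-1.5,2.5]},{"xyz":[1.4,-6.8,-1.2],"twist":[3,-3,5]},{"xyz":[2.1,-10.2,-1.8],"twist":[4.5,-4.5,7.5]},{"xyz":[2.8,-13.6,-2.4],"twist":[6,-6,10]},{"xyz":[3.4,-17,-2.8],"twist":[7.4,-7.5,12.5]}]' | tail -3
python3 - <<'E'
from ik import *
ys=np.radians(-19);g=np.array([.5156,-.3085,.041]);R=tool(ys,40);pre=g-R.apply([0,0,.12]);go(pre,R)
E
python3 lg.py
```

```text
force: [2.2, 0.2, -0.1]
finger_gap: 0.997
gripper_force: 0.0
xyz [  3.75 -17.5    5.83] twist [ 8.69 -6.72 11.75] |d|cm 18.8 |t| 16.1
t 6.45 pos [ 0.4555 -0.1088  0.2022] yaw -4.4 lean 33.2 j [-0.318 -0.294 -0.817  0.481  0.131 -0.203] F [ 2.2  0.2 -0.1] gap 0.997
```

```bash
python3 -m crank '[{"xyz":[0.7,-3.5,1.2],"twist":[1.7,-1.3,2.4]},{"xyz":[1.5,-7,2.3],"twist":[3.5,-2.7,4.7]},{"xyz":[2.2,-10.5,3.5],"twist":[5.2,-4,7]},{"xyz":[3,-14,4.7],"twist":[7,-5.4,9.4]},{"xyz":[3.75,-17.5,5.8],"twist":[8.7,-6.7,11.8]}]' | tail -3
python3 lg.py
python3 - <<'E'
from ik import *
from cell import bot
ys=np.radians(-19);g=np.array([.5156,-.3085,.041]);R=tool(ys,40);go(g,R)
s=bot.get_state();p=bot.snapshot("wrist")
T=np.array(p["T_tool_cam"]);W=np.eye(4);W[:3,:3]=Ro.from_quat(np.roll(s["orientation"],-1)).as_matrix();W[:3,3]=s["position"];M=np.linalg.inv(W@T)
C["wrist"]=dict(K=p["K"],dist=p["dist"],R=M[:3,:3],t=M[:3,3],pixels=p["pixels"]);pickle.dump(C,open("cams.pkl","wb"))
e=np.array([np.cos(ys),np.sin(ys),0]);print(proj("wrist",[g,g-.035*e+[0,0,.01],g+.039*e+[0,0,.01]]))
cv2.imwrite("pics/w3.png",p["pixels"][:,:,::-1])
E
```

```text
force: [1.7, 0.3, 1.1]
finger_gap: 1.0
gripper_force: 0.0
t 6.87 pos [ 0.4425 -0.2836  0.1321] yaw -19.1 lean 40.0 j [-0.702 -0.102 -0.966  0.043  0.234 -0.288] F [1.7 0.3 1.1] gap 1.0
xyz [-0.07  0.04 11.95] twist [-0.06 -0.05 -0.08] |d|cm 11.9 |t| 0.1
[[278.57957782 210.86597971]
 [278.4533388  196.41841526]
 [278.67674589 244.21443271]]
```

View pics/w3.png

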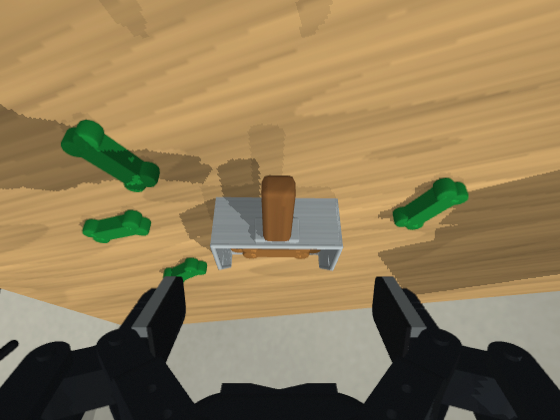

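The wrist view shows the handle centred at u≈278, its top running from row ≈196 to ≈241, against predicted rows 196 and 244. The scoop pose is confirmed, so I'll grip it.

```bash
python3 -m crank '[{"xyz":[0,0,3],"twist":[0,0,0]},{"xyz":[0,0,6],"twist":[0,0,0]},{"xyz":[0,0,9],"twist":[0,0,0]},{"xyz":[0,0,11.9],"twist":[0,0,0]},{"xyz":[0,0,11.9],"twist":[0,0,0]}]' | tail -3
python3 -m crank '[{"xyz":[0,0,0],"twist":[0,0,0]},{"xyz":[0,0,0],"twist":[0,0,0]},{"xyz":[0,0,0],"twist":[0,0,0]},{"xyz":[0,0,0],"twist":[0,0,0]},{"xyz":[0,0,0],"twist":[0,0,0]}]' 1 100 | tail -3
python3 lg.py
```

```text
force: [0.7, 0.3, -0.9]
finger_gap: 0.997
gripper_force: 0.0
force: [-1.1, -1.8, 0.7]
finger_gap: 0.301
gripper_force: 0.8
t 7.75 pos [ 0.5155 -0.3069  0.0426] yaw -18.9 lean 40.0 j [-0.632  0.233 -0.937 -0.274  0.191 -0.234] F [-1.1 -1.8  0.7] gap 0.301
```

Just reaching it. I'll let the grip build, then lift straight up. World up in tool axes at lean 40° is x −0.643, z −0.766.

```bash
python3 -m crank '[{"xyz":[0,0,0],"twist":[0,0,0]},{"xyz":[0,0,0],"twist":[0,0,0]},{"xyz":[0,0,0],"twist":[0,0,0]},{"xyz":[0,0,0],"twist":[0,0,0]},{"xyz":[0,0,0],"twist":[0,0,0]}]' 1 100 | tail -3
python3 lg.py
python3 -m crank '[{"xyz":[-0.3,0,-0.4],"twist":[0,0,0]},{"xyz":[-1,0,-1.2],"twist":[0,0,0]},{"xyz":[-2.3,0,-2.7],"twist":[0,0,0]},{"xyz":[-3.9,0,-4.6],"twist":[0,0,0]},{"xyz":[-5.1,0,-6.1],"twist":[0,0,0]}]' | tail -3
python3 lg.py
python3 - <<'E'
from ik import *
from cell import bot
# carry: level lip at (-.065), grip height for lip z .215
t=grip_pose(-.065,.215,0);print(t,ik(t,40));R=tool(YB,40)
s=bot.get_state();a=(s["position"],Ro.from_quat(np.roll(s["orientation"],-1)))
for f,k in((.33,.04),(.67,.05),(1,0)):
    q=a[0]+(t-a[0])*f; q=np.array([q[0]-k,q[1],max(q[2],.24)])
    print(q,ik(q,40));
E
```

```text
force: [-6.1, 2.3, 10.1]
finger_gap: 0.263
gripper_force: 96.9
t 8.17 pos [ 0.516  -0.3071  0.0428] yaw -18.9 lean 40.0 j [-0.632  0.233 -0.936 -0.274  0.192 -0.234] F [-6.1  2.3 10.1] gap 0.263
force: [1.4, -0.0, -2.4]
finger_gap: 0.263
gripper_force: 97.3
t 8.58 pos [ 0.5149 -0.3062  0.1221] yaw -18.9 lean 39.8 j [-0.632  0.065 -0.839 -0.005  0.192 -0.234] F [ 1.4 -0.  -2.4] gap 0.263
[0.41947797 0.05998382 0.251     ] (array([-0.54, -0.89,  0.52]), True)
[ 0.44339749 -0.18535075  0.24      ] (array([-0.38, -0.85,  0.4 ]), True)
[ 0.40096072 -0.06085261  0.24      ] (array([-0.58, -0.94,  0.52]), True)
[0.41947797 0.05998382 0.251     ] (array([-0.54, -0.89,  0.52]), True)
```

```bash
python3 - <<'E'
from ik import *
from cell import bot
s=bot.get_state();a=(s["position"],Ro.from_quat(np.roll(s["orientation"],-1)))
A=go(np.array([.445,-.19,.23]),tool(np.radians(-10),40),a)
B=go(np.array([.405,-.065,.251]),tool(np.radians(0),40),A)
Cc=go(grip_pose(-.065,.215,0),tool(YB,40),B)
E
```

```text
xyz [  1.06   8.73 -14.93] twist [-5.7  -0.18 -6.87] |d|cm 17.3 |t| 8.9
xyz [ 3.33 11.62 -5.54] twist [-6.43 -0.   -7.66] |d|cm 13.3 |t| 10.0
xyz [-1.11 12.5   0.93] twist [-6.68  0.   -7.97] |d|cm 12.6 |t| 10.4
```

```bash
python3 -m crank '[{"xyz":[0.2,1.3,-2.5],"twist":[-0.9,0,-1.1]},{"xyz":[0.4,3.2,-5.8],"twist":[-2,0,-2.5]},{"xyz":[0.7,5.2,-9.2],"twist":[-3.4,0,-4.1]},{"xyz":[0.9,7.2,-12.4],"twist":[-4.6,0,-5.6]},{"xyz":[1.1,8.7,-14.9],"twist":[-5.7,-0.2,-6.9]}]' | tail -3
python3 -m crank '[{"xyz":[0.7,2.3,-1.1],"twist":[-1.3,0,-1.5]},{"xyz":[1.3,4.6,-2.2],"twist":[-2.6,0,-3]},{"xyz":[2,6.9,-3.3],"twist":[-3.9,0,-4.6]},{"xyz":[2.7,9.2,-4.4],"twist":[-5.2,0,-6.1]},{"xyz":[3.3,11.6,-5.5],"twist":[-6.4,0,-7.7]}]' | tail -3
python3 lg.py; python3 - <<'E'
from ik import *
go(grip_pose(-.065,.215,0),tool(YB,40))
E
```

```text
force: [1.3, -1.0, -3.7]
finger_gap: 0.265
gripper_force: 97.7
force: [0.9, -0.1, -3.9]
finger_gap: 0.265
gripper_force: 97.6
t 9.42 pos [ 0.404  -0.0649  0.2484] yaw 0.1 lean 40.0 j [-0.297 -0.56  -0.901  0.553  0.189 -0.232] F [ 0.9 -0.1 -3.9] gap 0.265
xyz [-1.37 12.48  0.79] twist [-6.69 -0.02 -7.86] |d|cm 12.6 |t| 10.3
```

```bash
python3 -m crank '[{"xyz":[-0.3,2.5,0.1],"twist":[-1.3,0,-1.6]},{"xyz":[-0.6,5.2,0.3],"twist":[-2.8,0,-3.3]},{"xyz":[-0.9,8,0.5],"twist":[-4.2,0,-5]},{"xyz":[-1.2,10.6,0.7],"twist":[-5.6,0,-6.6]},{"xyz":[-1.4,12.5,0.8],"twist":[-6.7,0,-7.9]}]' | tail -3
python3 lg.py; python3 - <<'E'
from ik import *
from cell import bot
from scipy.spatial.transform import Slerp
s=bot.get_state();a=(s["position"],Ro.from_quat(np.roll(s["orientation"],-1)))
b=None
L=[(8,-.065,.205),(16,-.065,.198),(24,-.063,.193),(32,-.062,.19),(40,-.06,.188),(47,-.06,.186),(53,-.06,.186)]
for pt,lx,lz in L:
    g=grip_pose(lx,lz,pt);print(pt,ik(g,40-pt),end=" ");go(g,tool(YB,40-pt),a)
E
```

```text
force: [1.3, -0.2, -4.1]
finger_gap: 0.262
gripper_force: 97.7
t 9.83 pos [0.4205 0.061  0.2513] yaw 10.6 lean 40.0 j [ 0.111 -0.536 -0.89   0.519  0.047 -0.057] F [ 1.3 -0.2 -4.1] gap 0.262
8 (array([-0.42, -0.72,  0.71]), True) xyz [-1.2  -0.08 -0.6 ] twist [0.08 8.01 0.16] |d|cm 1.3 |t| 8.0
16 (array([-0.28, -0.53,  0.9 ]), True) xyz [-2.88 -0.09 -1.08] twist [ 0.07 16.01  0.16] |d|cm 3.1 |t| 16.0
24 (array([-0.13, -0.33,  1.1 ]), True) xyz [-4.95 -0.09 -1.28] twist [ 0.06 24.01  0.17] |d|cm 5.1 |t| 24.0
32 (array([ 0.02, -0.11,  1.3 ]), True) xyz [-7.16 -0.1  -1.39] twist [ 0.05 32.01  0.17] |d|cm 7.3 |t| 32.0
40 (array([0.19, 0.13, 1.5 ]), True) xyz [-9.54 -0.1  -1.17] twist [4.000e-02 4.001e+01 1.800e-01] |d|cm 9.6 |t| 40.0
47 (array([0.35, 0.35, 1.69]), True) xyz [-11.46  -0.11  -0.81] twist [3.000e-02 4.701e+01 1.800e-01] |d|cm 11.5 |t| 47.0
53 (array([0.51, 0.59, 1.88]), True) xyz [-13.19  -0.12  -0.43] twist [2.000e-02 5.301e+01 1.800e-01] |d|cm 13.2 |t| 53.0
```

```bash
python3 - <<'E'
from ik import *
from cell import bot
im=bot.snapshot("top")["pixels"][:,:,::-1];print(proj("top",[bp(-.065,.197),bp(-.065,.197,0,.058),bp(-.065,.197,0,-.058)]).round(1))
cv2.imwrite("pics/t4.png",cv2.resize(im[100:340,160:360],None,fx=2.5,fy=2.5,interpolation=cv2.INTER_CUBIC))
E
```

```text
[[242.4 218.1]
 [219.  221.8]
 [265.7 214.4]]
```

View pics/t4.png

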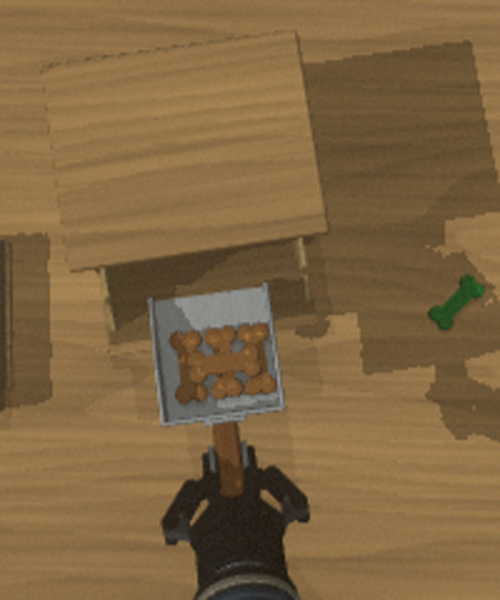

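The top view shows all four biscuits in the scoop. The lip is at about (244,217), where it was predicted, just beyond the bin's top edge and in front of the board. I'll tip now.

```bash
python3 -m crank '[{"xyz":[-0.95,-0.1,-0.5],"twist":[0,6.4,0]},{"xyz":[-2.2,-0.1,-0.9],"twist":[0,12.8,0]},{"xyz":[-3.7,-0.1,-1.15],"twist":[0,19.2,0]},{"xyz":[-5.4,-0.1,-1.3],"twist":[0,25.6,0]},{"xyz":[-7.2,-0.1,-1.4],"twist":[0,32,0]}]' | tail -3
python3 lg.py; python3 - <<'E'
from ik import *
from cell import bot
s=bot.get_state();a=(s["position"],Ro.from_quat(np.roll(s["orientation"],-1)))
for pt,lx,lz in [(36,-.061,.189),(40,-.06,.188),(44,-.06,.187),(48,-.06,.186),(52,-.06,.186)]:
    g=grip_pose(lx,lz,pt);go(g,tool(YB,40-pt),a)
E
```

```text
force: [1.3, 0.6, -2.9]
finger_gap: 0.263
gripper_force: 99.2
t 10.3 pos [0.462  0.0656 0.3052] yaw 10.4 lean 11.5 j [ 0.136 -0.039 -0.192  1.218  0.009 -0.045] F [ 1.3  0.6 -2.9] gap 0.263
xyz [-1.56  0.21 -0.7 ] twist [-0.03  7.47 -0.  ] |d|cm 1.7 |t| 7.5
xyz [-2.67  0.21 -1.14] twist [-0.03 11.47 -0.  ] |d|cm 2.9 |t| 11.5
xyz [-3.73  0.21 -1.52] twist [-0.03 15.47 -0.  ] |d|cm 4.0 |t| 15.5
xyz [-4.81  0.21 -1.83] twist [-3.000e-02  1.947e+01 -1.000e-02] |d|cm 5.2 |t| 19.5
xyz [-5.95  0.21 -2.16] twist [-3.000e-02  2.347e+01 -1.000e-02] |d|cm 6.3 |t| 23.5
```

```bash
python3 -m crank '[{"xyz":[-1,0.1,-0.4],"twist":[0,4,0]},{"xyz":[-2.1,0.1,-0.85],"twist":[0,8,0]},{"xyz":[-3.2,0.1,-1.2],"twist":[0,12,0]},{"xyz":[-4.3,0.1,-1.5],"twist":[0,16,0]},{"xyz":[-5.4,0.1,-1.8],"twist":[0,20,0]}]' | tail -3
python3 -m crank '[{"xyz":[0,0,0],"twist":[0,0,0]},{"xyz":[0,0,0],"twist":[0,0,0]},{"xyz":[0,0,0],"twist":[0,0,0]},{"xyz":[0,0,0],"twist":[0,0,0]},{"xyz":[0,0,0],"twist":[0,0,0]}]' | tail -3
python3 lg.py; python3 - <<'E'
from ik import *
from cell import bot
im=bot.snapshot("top")["pixels"][:,:,::-1]
sc=bot.snapshot("scene")["pixels"][:,:,::-1]
o=np.hstack([cv2.resize(im[140:290,190:310],None,fx=3.3,fy=3.3,interpolation=cv2.INTER_CUBIC)[:495,:396],cv2.resize(sc[150:315,200:333],None,fx=3,fy=3,interpolation=cv2.INTER_CUBIC)[:495,:399]])
cv2.imwrite("pics/t5.png",o)
E
```

```text
force: [1.1, 0.7, -2.7]
finger_gap: 0.263
gripper_force: 99.3
force: [-0.2, -0.2, -3.2]
finger_gap: 0.262
gripper_force: 99.3
t 11.13 pos [0.5094 0.0753 0.3339] yaw 10.4 lean -8.1 j [ 0.15   0.392  0.414  1.735 -0.005 -0.031] F [-0.2 -0.2 -3.2] gap 0.262
```

View pics/t5.png

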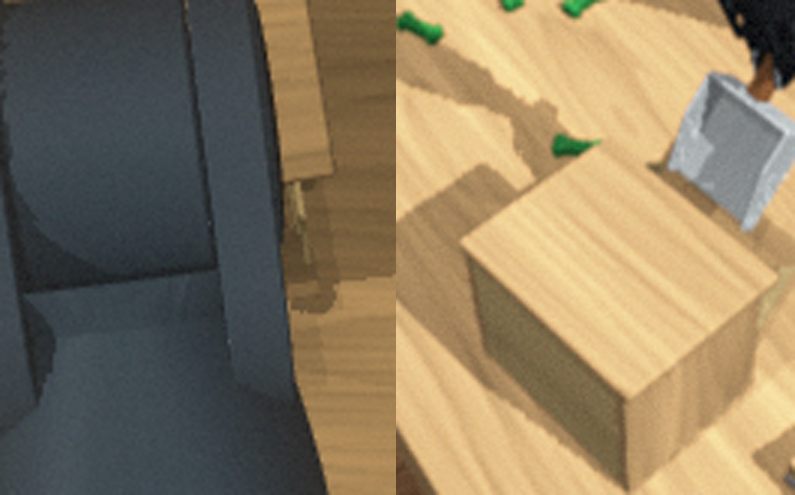

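The scene view shows the tipped scoop bowl empty at about (745,150) in the crop, with no biscuits on the table. I'll level the scoop and return it.

```bash
python3 - <<'E'
from ik import *
from cell import bot
s=bot.get_state();a=(s["position"],Ro.from_quat(np.roll(s["orientation"],-1)))
for pt,z in((41,.19),(34,.195),(27,.2),(20,.205),(14,.21)):
    A=go(grip_pose(-.065,z,pt),tool(YB,40-pt),a)
B=go(np.array([.405,-.06,.26]),tool(np.radians(0),40),A)
Cc=go(np.array([.445,-.19,.23]),tool(np.radians(-10),40),B)
D=go(np.array([.516,-.307,.11]),tool(np.radians(-18.9),40),Cc)
D=go(np.array([.516,-.307,.0428]),tool(np.radians(-18.9),40),D)
E
```

```text
xyz [2.6  0.12 1.21] twist [-0.03 -7.16 -0.01] |d|cm 2.9 |t| 7.2
xyz [4.04 0.12 2.25] twist [-3.000e-02 -1.416e+01 -1.000e-02] |d|cm 4.6 |t| 14.2
xyz [5.28 0.12 3.45] twist [-3.000e-02 -2.116e+01 -1.000e-02] |d|cm 6.3 |t| 21.2
xyz [6.31 0.12 4.79] twist [-3.000e-02 -2.816e+01 -1.000e-02] |d|cm 7.9 |t| 28.2
xyz [7.02 0.12 5.94] twist [-3.000e-02 -3.416e+01 -0.000e+00] |d|cm 9.2 |t| 34.2
xyz [  5.54 -11.54   0.06] twist [  5.68 -13.96   8.74] |d|cm 12.8 |t| 17.4
xyz [ -1.14 -13.     4.87] twist [6.43 0.   7.66] |d|cm 13.9 |t| 10.0
xyz [  0.8  -10.29  14.99] twist [ 5.72 -0.    6.82] |d|cm 18.2 |t| 8.9
xyz [4.32 0.   5.15] twist [0. 0. 0.] |d|cm 6.7 |t| 0.0
```

```bash
python3 -m crank '[{"xyz":[2.2,0.1,1.1],"twist":[0,-7,0]},{"xyz":[4,0.1,2.2],"twist":[0,-14,0]},{"xyz":[5.3,0.1,3.4],"twist":[0,-21,0]},{"xyz":[6.3,0.1,4.8],"twist":[0,-28,0]},{"xyz":[7,0.1,5.9],"twist":[0,-34,0]}]' | tail -3
python3 -m crank '[{"xyz":[1.1,-2.3,0],"twist":[1.1,-2.8,1.7]},{"xyz":[2.2,-4.6,0],"twist":[2.3,-5.6,3.5]},{"xyz":[3.3,-6.9,0],"twist":[3.4,-8.4,5.2]},{"xyz":[4.4,-9.2,0],"twist":[4.5,-11.2,7]},{"xyz":[5.5,-11.5,0],"twist":[5.7,-14,8.7]}]' | tail -3
python3 -m crank '[{"xyz":[-0.2,-2.6,1],"twist":[1.3,0,1.5]},{"xyz":[-0.4,-5.2,1.9],"twist":[2.6,0,3]},{"xyz":[-0.7,-7.8,2.9],"twist":[3.9,0,4.6]},{"xyz":[-0.9,-10.4,3.9],"twist":[5.2,0,6.1]},{"xyz":[-1.1,-13,4.9],"twist":[6.4,0,7.7]}]' | tail -3
python3 lg.py; python3 - <<'E'
from ik import *
go(np.array([.516,-.307,.11]),tool(np.radians(-18.9),40))
E
```

```text
force: [-0.3, -0.1, -2.4]
finger_gap: 0.258
gripper_force: 99.4
force: [0.3, -0.5, -3.0]
finger_gap: 0.265
gripper_force: 99.5
force: [1.0, 0.3, -2.7]
finger_gap: 0.267
gripper_force: 99.5
t 12.48 pos [ 0.4403 -0.1917  0.2467] yaw -9.6 lean 27.6 j [-0.444 -0.232 -0.604  0.721  0.053 -0.284] F [ 1.   0.3 -2.7] gap 0.267
xyz [-1.74 -8.93 17.15] twist [  1.17 -12.41  10.42] |d|cm 19.4 |t| 16.2
```

```bash
python3 -m crank '[{"xyz":[-0.3,-1.7,3.4],"twist":[0.2,-2.5,2.1]},{"xyz":[-0.7,-3.5,6.8],"twist":[0.5,-5,4.2]},{"xyz":[-1,-5.3,10.2],"twist":[0.7,-7.4,6.2]},{"xyz":[-1.4,-7.1,13.7],"twist":[0.9,-9.9,8.3]},{"xyz":[-1.7,-8.9,17.1],"twist":[1.2,-12.4,10.4]}]' | tail -3
python3 -m crank '[{"xyz":[0,0,0],"twist":[0,0,0]},{"xyz":[0,0,0],"twist":[0,0,0]},{"xyz":[0,0,0],"twist":[0,0,0]},{"xyz":[0,0,0],"twist":[0,0,0]},{"xyz":[0,0,0],"twist":[0,0,0]}]' | tail -3
python3 lg.py; python3 - <<'E'
from ik import *
go(np.array([.516,-.307,.044]),tool(np.radians(-18.9),40))
E
```

```text
force: [1.7, -0.7, -2.5]
finger_gap: 0.259
gripper_force: 99.5
force: [0.5, -0.0, -2.8]
finger_gap: 0.264
gripper_force: 99.7
t 13.32 pos [ 0.5148 -0.3014  0.1165] yaw -18.5 lean 39.6 j [-0.623  0.07  -0.85  -0.019  0.187 -0.237] F [ 0.5 -0.  -2.8] gap 0.264
xyz [ 4.4  -0.46  5.76] twist [ 0.1  -0.35  0.49] |d|cm 7.3 |t| 0.6
```

```bash
python3 -m crank '[{"xyz":[1.2,-0.2,1.6],"twist":[0,-0.2,0.2]},{"xyz":[2.4,-0.4,3.1],"twist":[0,-0.4,0.4]},{"xyz":[3.4,-0.5,4.5],"twist":[0,-0.4,0.5]},{"xyz":[4.1,-0.5,5.3],"twist":[0,-0.4,0.5]},{"xyz":[4.3,-0.5,5.7],"twist":[0,-0.4,0.5]}]' | tail -3
python3 lg.py
python3 -m crank '[{"xyz":[0.05,0,0.05],"twist":[0,0,0]},{"xyz":[0.1,0,0.1],"twist":[0,0,0]},{"xyz":[0.15,0,0.15],"twist":[0,0,0]},{"xyz":[0.15,0,0.15],"twist":[0,0,0]},{"xyz":[0.15,0,0.15],"twist":[0,0,0]}]' | tail -3
python3 lg.py
```

```text
force: [-19.0, 7.4, 29.0]
finger_gap: 0.261
gripper_force: 104.6
t 13.73 pos [ 0.5154 -0.307   0.0428] yaw -18.9 lean 39.9 j [-0.634  0.232 -0.934 -0.269  0.196 -0.236] F [-19.    7.4  29. ] gap 0.261
force: [-0.9, 3.1, 5.3]
finger_gap: 0.262
gripper_force: 100.3
t 14.15 pos [ 0.5166 -0.3079  0.0429] yaw -18.8 lean 40.1 j [-0.634  0.235 -0.934 -0.275  0.196 -0.236] F [-0.9  3.1  5.3] gap 0.262
```

```bash
python3 -m crank '[{"xyz":[0,0,0],"twist":[0,0,0]},{"xyz":[0,0,0],"twist":[0,0,0]},{"xyz":[0,0,0],"twist":[0,0,0]},{"xyz":[0,0,0],"twist":[0,0,0]},{"xyz":[0,0,0],"twist":[0,0,0]}]' 0 60 | tail -3
python3 -m crank '[{"xyz":[0,0,-1.5],"twist":[0,0,0]},{"xyz":[0,0,-4],"twist":[0,0,0]},{"xyz":[0,0,-7.5],"twist":[0,0,0]},{"xyz":[0,0,-11],"twist":[0,0,0]},{"xyz":[0,0,-14],"twist":[0,0,0]}]' | tail -3
python3 lg.py; python3 - <<'E'
from ik import *
from cell import bot
s=bot.get_state();a=(s["position"],Ro.from_quat(np.roll(s["orientation"],-1)))
k=np.array([.5343,.0815,.1036]);R=tool(YB,36.4);pre=k-R.apply([0,0,.12]);print(pre,ik(pre,36.4),ik(pre,30))
A=go(np.array([.43,-.10,.22]),tool(np.radians(-4),37),a);B=go(pre,R,A);go(k,R,B)
print(ik(A[0],37))
E
```

```text
force: [0.2, 0.3, 0.5]
finger_gap: 0.95
gripper_force: 0.0
force: [0.7, 0.1, -0.2]
finger_gap: 0.999
gripper_force: 0.0
t 14.98 pos [ 0.429  -0.2778  0.1494] yaw -18.9 lean 39.9 j [-0.718 -0.164 -0.958  0.119  0.247 -0.303] F [ 0.7  0.1 -0.2] gap 0.999
[0.46425943 0.06864618 0.20018726] (array([-0.34, -0.89,  0.38]), True) (array([-0.26, -0.77,  0.54]), True)
xyz [-0.16 16.88 -9.02] twist [ -9.14   2.89 -11.75] |d|cm 19.1 |t| 15.2
xyz [-0.6  17.06  2.93] twist [ -8.61   0.6  -11.54] |d|cm 17.3 |t| 14.4
xyz [-0. -0. 12.] twist [0. 0. 0.] |d|cm 12.0 |t| 0.0
(array([-0.43, -0.89,  0.47]), True)
```

```bash
python3 -m crank '[{"xyz":[0,3.4,-1.8],"twist":[-1.8,0.6,-2.3]},{"xyz":[0,6.8,-3.6],"twist":[-3.7,1.2,-4.7]},{"xyz":[0,10.2,-5.4],"twist":[-5.5,1.7,-7]},{"xyz":[-0.1,13.6,-7.2],"twist":[-7.3,2.3,-9.4]},{"xyz":[-0.2,16.9,-9],"twist":[-9.1,2.9,-11.8]}]' | tail -3
python3 -m crank '[{"xyz":[-0.1,3.4,0.6],"twist":[-1.7,0.1,-2.3]},{"xyz":[-0.2,6.8,1.2],"twist":[-3.4,0.2,-4.6]},{"xyz":[-0.4,10.2,1.8],"twist":[-5.2,0.4,-6.9]},{"xyz":[-0.5,13.6,2.4],"twist":[-6.9,0.5,-9.2]},{"xyz":[-0.6,17.1,2.9],"twist":[-8.6,0.6,-11.5]}]' | tail -3
python3 -m crank '[{"xyz":[0,0,0],"twist":[0,0,0]},{"xyz":[0,0,0],"twist":[0,0,0]},{"xyz":[0,0,0],"twist":[0,0,0]},{"xyz":[0,0,0],"twist":[0,0,0]},{"xyz":[0,0,0],"twist":[0,0,0]}]' | tail -3
python3 lg.py; python3 - <<'E'
from ik import *
from cell import bot
im=bot.snapshot("wrist")["pixels"][:,:,::-1];sc=bot.snapshot("top")["pixels"][:,:,::-1]
cv2.imwrite("pics/w6.png",np.hstack([cv2.resize(im,(440,330)),sc[100:430-0,170:500][:320].copy() if 0 else cv2.resize(sc[100:300,180:420],(360,300))[:300] if 0 else cv2.resize(sc[100:300,200:420],(360,330))]))
k=np.array([.5343,.0815,.1036]);go(k,tool(YB,36.4))
E
```

```text
force: [0.7, -1.1, -0.1]
finger_gap: 0.999
gripper_force: 0.0
force: [0.1, -0.7, 0.1]
finger_gap: 1.003
gripper_force: 0.0
force: [0.4, 0.2, -0.3]
finger_gap: 0.996
gripper_force: 0.0
t 16.23 pos [0.4659 0.0673 0.1995] yaw 10.2 lean 36.4 j [ 0.123 -0.332 -0.886  0.381  0.033 -0.046] F [ 0.4  0.2 -0.3] gap 0.996
xyz [ 0.08  0.18 11.86] twist [-0.13  0.   -0.08] |d|cm 11.9 |t| 0.1
```

View pics/w6.png

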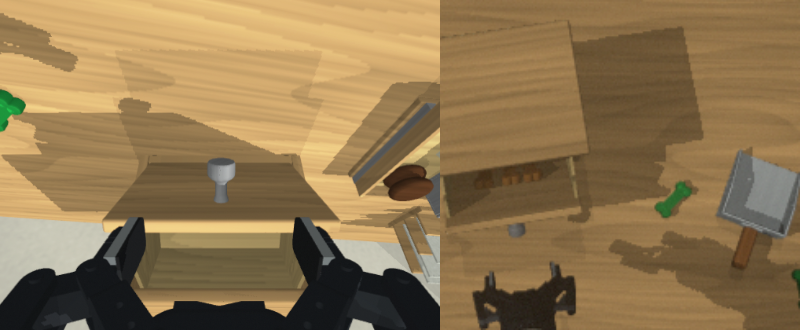

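The biscuits lie in the bin (right crop, (480–540,175)). The scoop stands empty at its old place, and the knob is centred between the jaws at full-image (281,214). I'll grip the knob and shut the bin.

```bash
python3 -m crank '[{"xyz":[0.1,0.1,3],"twist":[0,0,0]},{"xyz":[0.1,0.1,6],"twist":[0,0,0]},{"xyz":[0.1,0.1,9],"twist":[0,0,0]},{"xyz":[0.1,0.1,11.6],"twist":[0,0,0]},{"xyz":[0.1,0.1,11.8],"twist":[0,0,0]}]' | tail -3
python3 -m crank '[{"xyz":[0,0,0],"twist":[0,0,0]},{"xyz":[0,0,0],"twist":[0,0,0]},{"xyz":[0,0,0],"twist":[0,0,0]},{"xyz":[0,0,0],"twist":[0,0,0]},{"xyz":[0,0,0],"twist":[0,0,0]}]' 1 40 | tail -3
python3 -m crank '[{"xyz":[0,0,0],"twist":[0,0,0]},{"xyz":[0,0,0],"twist":[0,0,0]},{"xyz":[0,0,0],"twist":[0,0,0]},{"xyz":[0,0,0],"twist":[0,0,0]},{"xyz":[0,0,0],"twist":[0,0,0]}]' | tail -3
python3 lg.py; cat > cl.py <<'E'
from ik import *
from cell import bot
import sys
s=bot.get_state();p0=s["position"];R0=Ro.from_quat(np.roll(s["orientation"],-1))
d=p0-H;x=d[0]*np.cos(YB)+d[1]*np.sin(YB);rad=np.hypot(x,d[2]);th=np.arctan2(-x,d[2]);q=th-np.arctan2(.033,.135)
print("rad",rad,"q",q)
for qq in np.linspace(q,max(q-.36,0),6)[1:]:
    t=qq+np.arctan2(.033,.135);c=H+np.array([-rad*np.sin(t)*np.cos(YB),-rad*np.sin(t)*np.sin(YB),rad*np.cos(t)])
    go(c,tool(YB,36.4+(.65-qq)*4),(p0,R0))
E
python3 cl.py
```

```text
force: [-1.5, -1.1, -0.8]
finger_gap: 0.994
gripper_force: 0.0
force: [-17.3, -4.4, 18.0]
finger_gap: 0.31
gripper_force: 37.8
force: [-13.4, -3.7, 15.0]
finger_gap: 0.309
gripper_force: 38.1
t 17.58 pos [0.5337 0.0815 0.1048] yaw 10.4 lean 36.5 j [ 0.138 -0.024 -0.943  0.017  0.024 -0.035] F [-13.4  -3.7  15. ] gap 0.309
rad 0.14310111201024991 q 0.6796699760441784
xyz [-1.   -0.06 -0.25] twist [-0.08 -0.11 -0.  ] |d|cm 1.0 |t| 0.1
xyz [-2.01 -0.06 -0.43] twist [-0.08 -0.4  -0.  ] |d|cm 2.1 |t| 0.4
xyz [-3.04 -0.06 -0.54] twist [-0.08 -0.69 -0.  ] |d|cm 3.1 |t| 0.7
xyz [-4.07 -0.06 -0.57] twist [-0.08 -0.97 -0.  ] |d|cm 4.1 |t| 1.0
xyz [-5.1  -0.06 -0.53] twist [-0.08 -1.26 -0.  ] |d|cm 5.1 |t| 1.3
```

```bash
python3 -m crank '[{"xyz":[-1,0,-0.4],"twist":[0,0,0]},{"xyz":[-2,0,-0.6],"twist":[0,0,0]},{"xyz":[-3,0,-0.7],"twist":[0,-0.5,0]},{"xyz":[-4.1,0,-0.75],"twist":[0,-1,0]},{"xyz":[-5.1,0,-0.7],"twist":[0,-1.3,0]}]' | tail -3
python3 lg.py;python3 cl.py
```

```text
force: [4.3, -2.1, -11.7]
finger_gap: 0.303
gripper_force: 45.9
t 18.0 pos [0.5695 0.0879 0.1395] yaw 10.3 lean 37.6 j [ 0.141 -0.015 -0.837  0.092  0.023 -0.032] F [  4.3  -2.1 -11.7] gap 0.303
rad 0.14401389956119695 q 0.32747466408489456
xyz [-0.94 -0.04  0.11] twist [-0.1  -0.33 -0.01] |d|cm 0.9 |t| 0.3
xyz [-1.86 -0.04  0.29] twist [-0.1  -0.59 -0.01] |d|cm 1.9 |t| 0.6
xyz [-2.78 -0.04  0.53] twist [-0.1  -0.86 -0.01] |d|cm 2.8 |t| 0.9
xyz [-3.67 -0.04  0.82] twist [-0.1  -1.12 -0.01] |d|cm 3.8 |t| 1.1
xyz [-4.55 -0.04  1.18] twist [-0.1  -1.38 -0.01] |d|cm 4.7 |t| 1.4
```

```bash
python3 -m crank '[{"xyz":[-0.9,0,0.2],"twist":[0,-0.5,0]},{"xyz":[-1.8,0,0.4],"twist":[0,-1,0]},{"xyz":[-2.7,0,0.6],"twist":[0,-1.4,0]},{"xyz":[-3.6,0,0.9],"twist":[0,-1.4,0]},{"xyz":[-4.5,0,1.2],"twist":[0,-1.4,0]}]' | tail -3
python3 lg.py;python3 cl.py
```

```text
force: [-64.8, -17.2, 22.5]
finger_gap: 0.304
gripper_force: 54.1
t 18.42 pos [0.6101 0.0952 0.1555] yaw 10.3 lean 38.8 j [ 0.145  0.039 -0.749  0.106  0.021 -0.028] F [-64.8 -17.2  22.5] gap 0.304
rad 0.1422027147257919 q 0.017442724469687976
xyz [-0.05 -0.03  0.02] twist [-0.12 -0.18 -0.02] |d|cm 0.1 |t| 0.2
xyz [-0.09 -0.03  0.04] twist [-0.12 -0.19 -0.02] |d|cm 0.1 |t| 0.2
xyz [-0.14 -0.03  0.06] twist [-0.12 -0.2  -0.02] |d|cm 0.2 |t| 0.2
xyz [-0.18 -0.03  0.08] twist [-0.12 -0.22 -0.02] |d|cm 0.2 |t| 0.3
xyz [-0.23 -0.03  0.1 ] twist [-0.12 -0.23 -0.02] |d|cm 0.2 |t| 0.3
```

```bash
python3 -m crank '[{"xyz":[0.1,0,-0.1],"twist":[0,0,0]},{"xyz":[0.2,0,-0.3],"twist":[0,0,0]},{"xyz":[0.25,0,-0.4],"twist":[0,0,0]},{"xyz":[0.25,0,-0.4],"twist":[0,0,0]},{"xyz":[0.25,0,-0.4],"twist":[0,0,0]}]' | tail -3
python3 lg.py
python3 -m crank '[{"xyz":[0,0,0],"twist":[0,0,0]},{"xyz":[0,0,0],"twist":[0,0,0]},{"xyz":[0,0,0],"twist":[0,0,0]},{"xyz":[0,0,0],"twist":[0,0,0]},{"xyz":[0,0,0],"twist":[0,0,0]}]' 0 40 | tail -3
python3 lg.py
```

```text
force: [13.7, -3.3, -37.1]
finger_gap: 0.303
gripper_force: 46.2
t 18.83 pos [0.6049 0.0943 0.1544] yaw 10.3 lean 38.6 j [ 0.144  0.031 -0.758  0.109  0.021 -0.029] F [ 13.7  -3.3 -37.1] gap 0.303
force: [0.2, 0.4, 0.4]
finger_gap: 0.984
gripper_force: 0.0
t 19.25 pos [0.6084 0.0955 0.1599] yaw 10.4 lean 39.2 j [ 0.145  0.027 -0.754  0.107  0.022 -0.029] F [0.2 0.4 0.4] gap 0.984
```

The bin may have been drawn out a few millimetres while relaxing. I'll re-grip, push shut, and this time open the jaws while still pushing.

```bash
python3 -m crank '[{"xyz":[0.2,0,0.2],"twist":[0,0,0]},{"xyz":[0.2,0,0.2],"twist":[0,0,0]},{"xyz":[0.2,0,0.2],"twist":[0,0,0]},{"xyz":[0.2,0,0.2],"twist":[0,0,0]},{"xyz":[0.2,0,0.2],"twist":[0,0,0]}]' 1 40 | tail -3
python3 lg.py
python3 -m crank '[{"xyz":[-0.1,0,0.1],"twist":[0,0,0]},{"xyz":[-0.2,0,0.2],"twist":[0,0,0]},{"xyz":[-0.35,0,0.3],"twist":[0,0,0]},{"xyz":[-0.45,0,0.35],"twist":[0,0,0]},{"xyz":[-0.45,0,0.35],"twist":[0,0,0]}]' | tail -3
python3 lg.py
```

```text
force: [-15.3, -14.4, 13.6]
finger_gap: 0.307
gripper_force: 37.9
t 19.67 pos [0.6077 0.0948 0.1565] yaw 10.3 lean 39.1 j [ 0.144  0.031 -0.759  0.099  0.021 -0.029] F [-15.3 -14.4  13.6] gap 0.307
force: [-38.6, -10.9, 24.2]
finger_gap: 0.308
gripper_force: 40.7
t 20.08 pos [0.611  0.0953 0.1552] yaw 10.3 lean 38.9 j [ 0.145  0.041 -0.75   0.103  0.021 -0.028] F [-38.6 -10.9  24.2] gap 0.308
```

```bash
python3 -m crank '[{"xyz":[0,0,0],"twist":[0,0,0]},{"xyz":[0,0,0],"twist":[0,0,0]},{"xyz":[0,0,0],"twist":[0,0,0]},{"xyz":[0,0,0],"twist":[0,0,0]},{"xyz":[0,0,0],"twist":[0,0,0]}]' 0 40 | tail -3
python3 lg.py
python3 -m crank '[{"xyz":[0,0,-1.5],"twist":[0,0,0]},{"xyz":[0,0,-4],"twist":[0,0,0]},{"xyz":[0,0,-7],"twist":[0,0,0]},{"xyz":[0,0,-10],"twist":[0,0,0]},{"xyz":[0,0,-12],"twist":[0,0,0]}]' | tail -3
python3 -m crank '[{"xyz":[0,0,-3],"twist":[0,0,0]},{"xyz":[0,0,-3],"twist":[0,0,0]},{"xyz":[0,0,-3],"twist":[0,0,0]},{"xyz":[0,0,-3],"twist":[0,0,0]},{"xyz":[0,0,-3],"twist":[0,0,0]}]' | tail -3
python3 lg.py; python3 - <<'E'
from ik import *
from cell import bot
s=bot.get_state();p=bot.snapshot("wrist")
T=np.array(p["T_tool_cam"]);W=np.eye(4);W[:3,:3]=Ro.from_quat(np.roll(s["orientation"],-1)).as_matrix();W[:3,3]=s["position"];M=np.linalg.inv(W@T)
C["wrist"]=dict(K=p["K"],dist=p["dist"],R=M[:3,:3],t=M[:3,3],pixels=p["pixels"])
for q in(0,.03,.06):print(q,proj("wrist",[bp(-.043,.135,q),bp(0,.17,q),bp(-.033,.135,q)]).round(1).tolist())
t=bot.snapshot("top")["pixels"][:,:,::-1]
cv2.imwrite("pics/w7.png",np.hstack([cv2.resize(p["pixels"][60:330,130:430,::-1],(467,420),interpolation=cv2.INTER_CUBIC),cv2.resize(t[90:300,170:336],(332,420),interpolation=cv2.INTER_CUBIC)]))
E
```

```text
force: [-0.7, 0.3, -0.2]
finger_gap: 0.988
gripper_force: 0.0
t 20.5 pos [0.6133 0.0963 0.1565] yaw 10.4 lean 39.1 j [ 0.145  0.042 -0.747  0.099  0.022 -0.028] F [-0.7  0.3 -0.2] gap 0.988
force: [0.1, 0.3, 0.6]
finger_gap: 0.998
gripper_force: 0.0
force: [-0.2, -0.4, -0.2]
finger_gap: 1.001
gripper_force: 0.0
t 21.33 pos [0.5202 0.0794 0.2717] yaw 10.4 lean 39.0 j [ 0.136 -0.283 -0.698  0.476  0.028 -0.036] F [-0.2 -0.4 -0.2] gap 1.001
0 [[278.0, 190.1], [278.1, 249.8], [278.1, 196.9]]
0.03 [[278.0, 186.0], [278.1, 247.3], [278.0, 193.2]]
0.06 [[278.0, 181.7], [278.0, 244.4], [278.0, 189.4]]
```

View pics/w7.png

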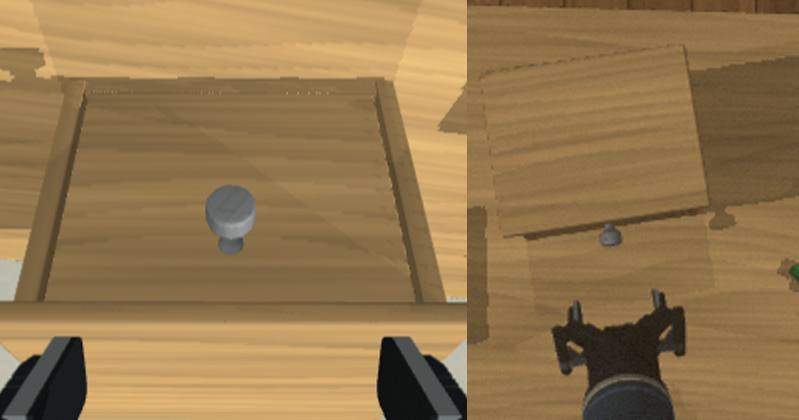

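The knob face is at about (278,192) against a predicted (278,190) for shut. A 0.03 rad gap would put it at row 186, so the bin is shut. Handing in.

```bash
python3 -c "
from cell import bot
print(bot.close_job())"
```

```text
the job is handed in; nothing more can be done
None
```

I handed the job in at about 21 s of robot time: the bin was opened to its stop, all four biscuits were tipped in, the empty scoop was stood upright where it started, and the bin was pushed shut with the tray left alone. On the first pull the bin fell shut from about half open, and it may have reopened about 5 mm after I shut it, so I pushed it shut again.

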